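# Twist the new grinder's bayonet lid to its pulse mark and hold it

## Task

Swing both flaps of the little carton outwards until they lean well past upright, take out the red bayonet lid and drop it fully into the spice grinder with its two tabs in the slots at the green dots. Then twist it clockwise against the spring until its handle points at the yellow dots (the pulse position, halfway to the red lock dots), never going on into the lock click, and finish still gripping the handle and holding the lid there. Leave the sauce dish, ladle rest and canister where they are.

Things in the scene. Friction and masses are not known exactly. Their poses are not given: they have to be found in the camera images.
- carton: open brown cardboard carton, fixed to the table, 171 x 171 mm outside, walls 3 mm, rim 90 mm above the table; inside, a flat paper-pulp floor 23 mm above the table on which the lid stands. Origin: centre of its underside; z up. Its two flaps hinge on the +y and -y rims; the two other flaps already hang down outside
- flap_left (a joint): angle (rad) of the flap on the carton's +y rim: 0 flat over the carton, 1.57 upright, stops at 2.4. Cardboard 167 x 60 mm (60 from hinge to free edge), 4 thick. Starts ajar, 0.75 to 1.1; its stiff crease stays where left (about 0.5 N at the free edge moves it)
- flap_right (a joint): the same for the flap on the carton's -y rim
- flap_left_hinge (a point): middle of the left flap's hinge line, on the carton's +y rim, 90 mm above the table; its axes are the carton's
- flap_right_hinge (a point): middle of the right flap's hinge line, on the carton's -y rim, 90 mm above the table; its axes are the carton's
- lid: loose bayonet lid, 0.1 to 0.17 kg, upright in the carton. Origin: centre of its underside; z up. White spigot 54 mm across, 17 high, foot tapered to 49; red flange 84 across at height 17 to 25 mm; bar handle on top. Two tabs on the spigot at +x and -x, reaching 32.5 mm from the axis, 12 wide (y), height 0 to 6 mm. Same either way round (half-turn symmetry)
- grinder: dark grey spice grinder base, fixed, 104 mm across near the top, 85 high, round socket in its top. Origin: centre of its underside; z up; x through the two slots. Coloured dots on the rim, 47.5 mm from the axis: green at each slot (+x and -x), and clockwise from it (seen from above) yellow at 0.8 rad (pulse) and red at 1.6 rad (lock)
- handle_top (a point): centre of the top of the lid's red bar handle, 59 mm above the lid's origin; axes as the lid's. The bar runs along x: 52 mm long, 14 wide (y, grip across this), 34 tall, standing on the flange; a white line runs along its top and on the flange at its ends
- socket (a point): centre of the grinder's socket mouth, 85 mm above the table. White lip: bore 58 mm, 8 thick, cut by two slots 16 mm wide at the green dots; below it 69 mm wide, floor 25 mm below the mouth. Tabs in the slots, the lid drops until its flange lies on the lip (lid origin 17 mm below this point); then it turns clockwise seen from above, tabs under the lip with 3 mm vertical play
- spring_ring (a joint): clockwise turn (rad) of a sprung ring in the socket pushed by the lid's tabs; 0 at rest. The tabs meet it 0.1 rad from the slots, so it reads about the lid's turn minus 0.1: 0.7 at yellow. It pushes back with 0.03 (start) to 0.08 N m (yellow) and turns the lid back near the slots if let go. Click balls resist from a lid turn of about 1.0; a reading over 1.05 counts as in the lock
- sauce_dish: white ceramic dish, 90 mm across, 25 mm high, loose; origin under its centre. Leave alone
- ladle_rest: steel ladle rest, tray 85 x 90 x 14 mm with a tongue at +x, loose; origin under the tray's centre. Leave alone
- canister: blue plastic canister with white snap lid, 94 mm across, 133 mm high, loose; origin under its centre. Leave alone
There are look-alikes about, which are no part of the job. There is more than one size of the lid; the one meant has the size given above. Of the things like the carton, leave any that is orange; of the rest the smaller one is meant.

How it is judged:
By the outcome, as a careful person would: the job done as asked, in the order asked, and still so for the second after the job is handed in, while the arm keeps its last pose, push and grip.
It also fails if it takes over 72 s, if anything falls off the work surface, if the arm or the gripper's body presses on something with over 40 N, if the wrist force passes 120 N, or if a joint passes its speed limit or range.

## Robot

A 6-joint arm with a two-finger parallel gripper is mounted at the origin on the work surface. World frame = base frame: x ahead of the robot, y to its left, z up, the work surface at z = 0. Lengths are in mm, angles in rad, forces in N, time in s.
With the tool pointing down it reaches from about 400 to 925 mm from the base axis. Payload 12.5 kg.
Tool frame: the origin (TCP) lies at the very end of the fingers, on their centre line; the grasp point (between the pads) lies 19 mm behind it; z points along the fingers, x is the direction in which the jaws open and shut, and the axes are right-handed (so a half turn about z gives the same grasp; the last joint's range is limited). The gripper opens to 95 mm and grips with 3 to 60 N. Pads are 20 mm wide; open, the fingers measure 119 mm over their backs; the gripper's body (75 mm by 180 mm) begins 59 mm behind the grasp point.
Start: joints at [-1.249, 0.491, 1.559, -0, 1.092, -0.106], TCP at [259.318, -568.684, 214.661] pointing down, gripper open.
Joint ranges: [-3.1, 3.1], [-0.84, 2.19], [0.05, 2.79], [-1.13, 4.28], [0.06, 2.93], [-2.69, 2.69]. Speed limits (rad/s): [2.22, 2.22, 2.79, 3.14, 3.14, 3.14].

## Interface

Orientations are given as [roll, pitch, yaw] about the fixed x, y, z axes, in that order (R = Rz(yaw) Ry(pitch) Rx(roll)).
In Python, from cell import state, viewer, ticket, look_for, regions_of gives the robot as it stands.
- The arm moves only by the shell command python3 -m inch 'ROWS'. ROWS is JSON, a list of rows, each a list of 7 numbers: the turn, a rotation vector about the world's x, y, z in degrees, then the shift along the world's x, y, z in mm, then the opening, from -1 (shut) to 1 (fully open). In form: [[rx, ry, rz, tx, ty, tz, hand], ...]. A call has 1 to 10 rows; each row shifts and turns the commanded pose from where the row before left it; what a row does not reach is not made up. A row lasts 1/10 s, in which the tool goes at most 50 mm and 8.59 degrees, less where a joint would pass 70% of its speed; a pose out of reach is approached as far as the arm can. A call with a gripper value outside its range is refused whole. The fingers move at their own pace and stop on an object; the grip force is fixed at half the most. Time passes only in rows, so rows that do not move let the fingers close. It gives the time, the measured TCP pose, the force and the opening at its end, in the units of the state.
- state(): the state, without advancing time (a new reading comes with each control period).
- viewer.read_camera(name): name is "scene" or "top" or "wrist"; returns a dict with "color" (480x640x3 uint8, red, green, blue), "depth" (480x640 float32, mm along the optical axis (not along the pixel's ray), 0 where there is no reading), "fx", "fy", "cx", "cy" (pixels), "dist_coeffs" ([k1, k2, p1, p2, k3] as OpenCV has them; the pictures are not rectified), "position" and "orientation" of the camera in the world. Camera axes: x right, y down, z forward; pixel columns grow to the right and rows downward; lengths in mm; the calibration is good to about 2 mm. A picture is of the moment at which its call begins.
- ticket.job_done(): hands the job in, once; it reports no verdict.
Trained networks look in the newest picture that a camera, given by its name, has taken for a name from the list of things; names that differ only in an ending like _2 or _b are one class to them, and where a whole thing is asked for, a point or a joint stands for the part that bears it (a point fixed in the world has none). Each returns a list of dicts, best first, with "score" (0 to 1); they miss things now and then, are a little off and sometimes report something else, mostly with a low value. They report only what shows in the picture. A call takes as long as a camera call. They do not tell look-alikes from the thing itself.
- look_for(name, camera): "box" ([left, top, right, bottom] as shares, 0 to 1, of the picture: columns of its width, rows of its height, round what is visible of it).
- regions_of(name, camera): "pixels" (480x640 bool, what is visible of it) and "box" ([left, top, right, bottom] as shares, 0 to 1, of the picture: columns of its width, rows of its height, round what is visible of it).
The state is a dict: "t": time; "joints": joint angles; "qvel": joint speeds; "tau": joint torques, N m; "eef_pos": TCP position; "tcp_rot": TCP orientation; "ft_force": force on the tool from outside, world axes, zero at the start; "moment": the same for the moment, N m; "opening": opening from 0.0 (shut) to 1.0 (fully open).
Only numpy, scipy, OpenCV 4.12 (cv2) and the standard library are available. Lean on these libraries where they do the work, as an engineer would, in place of code of your own. Each camera call takes 0.05 s, during which the arm holds its last target. There are 200 camera calls.

## Working session

There is one attempt and no reset: what is moved stays moved. The work goes in short steps, Python scripts to look and compute and a shell command to move; the robot and the scene stay as the last step left them, time stands still between calls to the robot, and variables do not carry over. Pictures are saved under pics/ and viewed, on a budget of 10 in all, crops included, one or two more only if the job needs it, and the job is handed in when it is done.

```bash
mkdir -p pics; ls; cat > h.py <<'E'
import numpy as np, cv2
from scipy.spatial.transform import Rotation as R
from cell import state, viewer, ticket, look_for, regions_of
def rot(c):
    o=np.array(c["orientation"],float)
    if o.shape==(3,3): return o
    return R.from_euler('xyz',o).as_matrix() if o.size==3 else R.from_quat(o).as_matrix()
def cloud(c):
    "world XYZ (480x640x3), nan where no depth"
    K=np.array([[c["fx"],0,c["cx"]],[0,c["fy"],c["cy"]],[0,0,1]]);v,u=np.mgrid[0:480,0:640]
    p=cv2.undistortPoints(np.stack([u,v],-1).reshape(-1,1,2).astype(np.float64),K,np.array(c["dist_coeffs"],float)).reshape(480,640,2)
    d=c["depth"].astype(float).copy(); d[d<=0]=np.nan
    P=np.dstack([p*d[...,None],d])
    return P@rot(c).T+np.array(c["position"])
def proj(c,pts):
    K=np.array([[c["fx"],0,c["cx"]],[0,c["fy"],c["cy"]],[0,0,1]]);Rm=rot(c)
    q=(np.atleast_2d(pts)-np.array(c["position"]))@Rm
    return cv2.projectPoints(q,np.zeros(3),np.zeros(3),K,np.array(c["dist_coeffs"],float))[0].reshape(-1,2)
def save(name,img): cv2.imwrite("pics/"+name,cv2.cvtColor(img,cv2.COLOR_RGB2BGR))
E
python3 - <<'E'
from h import *
s=state();print(s)
for n in ("scene","top"):
    c=viewer.read_camera(n);save(n+"0.png",c["color"]);np.save(n+"0.npy",cloud(c))
    print(n,c["position"],c["orientation"],c["fx"])
    P=cloud(c)
    for k in ("carton","lid","grinder","sauce_dish","ladle_rest","canister"):
        for r in regions_of(k,n):
            m=r["pixels"];q=P[m];q=q[~np.isnan(q[:,0])]
            if len(q): print(k,round(r["score"],2),np.round(np.array(r["box"])*[640,480,640,480]).astype(int),len(q),np.round(np.percentile(q,[2,50,98],axis=0)).astype(int).tolist())
E
```

```text
pics
{'t': 0.0, 'joints': array([-1.24858443e+00,  4.91554942e-01,  1.55945069e+00, -1.00185971e-05,
        1.09169283e+00, -1.05583846e-01]), 'qvel': array([-1.21357266e-03, -8.75830679e-04, -8.14060523e-04, -5.22578272e-04,
        8.46265305e-06, -3.44612439e-04]), 'tau': array([ 3.04114415e-03, -6.12641215e+01, -2.58191693e+01,  6.94326544e-02,
        4.82929498e-02, -1.00283169e-04]), 'eef_pos': array([ 259.24162682, -568.43207085,  214.06419073]), 'tcp_rot': array([-3.14148495e+00,  1.10058570e-03, -1.14299590e+00]), 'ft_force': array([ 0.36637888, -0.41112159, -0.88589953]), 'moment': array([-0.00439173,  0.02515988,  0.01657039]), 'opening': 0.9995782779609906}
scene [1123.45693614  -88.23971837 1057.26924825] [-2.53423164  0.00707947  1.34234343] 436.9723346464841
carton 0.94 [175 242 255 326] 5209 [[431, -319, 2], [543, -228, 70], [631, -128, 134]]
carton 0.67 [351 214 392 265] 1571 [[432, 158, 7], [494, 204, 67], [530, 255, 88]]
carton 0.61 [382 265 459 348] 5770 [[613, 158, 7], [718, 265, 91], [808, 346, 97]]
carton 0.57 [ 84 164 186 254] 7474 [[116, -540, 6], [258, -43
[... 1233 characters left out ...]
67, -182, 126]]
lid 0.5 [406 161 424 183] 309 [[675, -303, 3], [702, -273, 21], [734, -244, 50]]
lid 0.46 [392 273 412 289] 207 [[319, -256, 9], [338, -224, 20], [360, -199, 49]]
grinder 0.54 [370 189 439 257] 2978 [[428, -316, 6], [520, -237, 92], [618, -131, 138]]
sauce_dish 0.63 [314 249 345 272] 596 [[367, -31, -1], [409, 8, 15], [447, 50, 29]]
ladle_rest 0.71 [389 205 413 236] 465 [[493, -252, 38], [527, -216, 49], [569, -186, 89]]
ladle_rest 0.59 [321 158 349 193] 764 [[623, -50, -5], [670, -10, 4], [735, 36, 18]]
canister 0.92 [139 204 180 242] 990 [[475, 502, 11], [514, 535, 132], [558, 588, 141]]
canister 0.27 [389 209 414 235] 437 [[496, -254, 40], [529, -217, 49], [569, -190, 87]]
```

```bash
python3 - <<'E'
import cv2
a=cv2.imread("pics/scene0.png");b=cv2.imread("pics/top0.png")
A=cv2.resize(a[150:390,60:540],(800,400),interpolation=cv2.INTER_CUBIC)
B=cv2.resize(b[100:340,120:520],(800,480),interpolation=cv2.INTER_CUBIC)
cv2.imwrite("pics/a.png",A);cv2.imwrite("pics/b.png",B)
E
```

```text
(no output)
```

View pics/a.png

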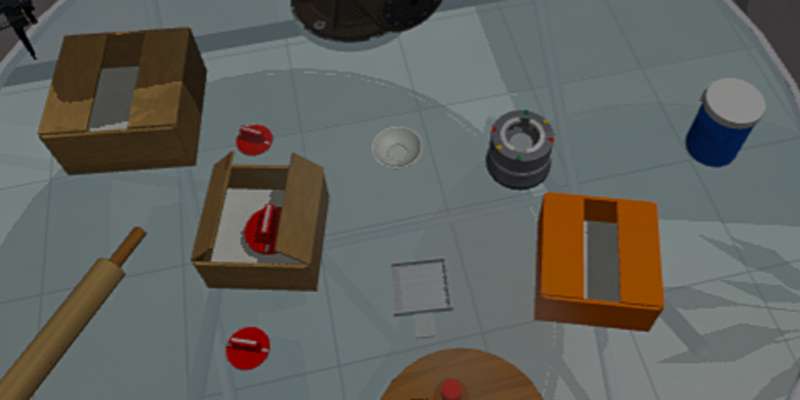

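View pics/b.png

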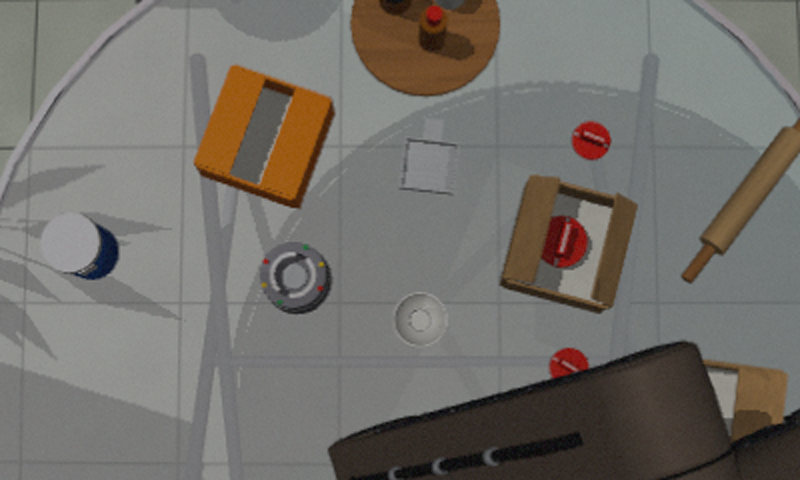

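Scene: brown cartons at crop px (125,95) (bigger, 122 mm high), (262,225) (mid) and the orange one (600,260). The mid one, world about (520,-225), is 90 mm high and the smaller brown, so it is the one meant. Lids at (254,139) and (248,347) are about 60 mm across. The one inside the carton at (265,230) is larger. The grinder is at (520,145). Next I estimate the poses.

```bash
cat > est.py <<'E'
from h import *
def rim(P,lo=84,hi=94,x=(410,640),y=(-340,-110)):
    m=(P[...,2]>lo)&(P[...,2]<hi)&(P[...,0]>x[0])&(P[...,0]<x[1])&(P[...,1]>y[0])&(P[...,1]<y[1])
    return P[m][:,:2]
def hsv(c): return cv2.cvtColor(c["color"],cv2.COLOR_RGB2HSV)
E
python3 - <<'E'
from est import *
for n in ("scene","top"):
    c=viewer.read_camera(n);P=cloud(c)
    q=rim(P);print(n,len(q),"carton rect",cv2.minAreaRect(q.astype(np.float32)))
    # all carton points
    H=hsv(c);Z=P[...,2]
    inb=lambda x0,x1,y0,y1:(P[...,0]>x0)&(P[...,0]<x1)&(P[...,1]>y0)&(P[...,1]<y1)
    red=((H[...,0]<8)|(H[...,0]>172))&(H[...,1]>150)
    fl=inb(430,620,-320,-130)&red
    f=P[fl&(Z>38)&(Z<56)][:,:2].astype(np.float32); print(" flange circ",cv2.minEnclosingCircle(f))
    h=P[fl&(Z>72)&(Z<90)]; print(" handle",len(h), cv2.minAreaRect(h[:,:2].astype(np.float32)) if len(h)>5 else None, np.nanmedian(h,axis=0) if len(h) else 0)
    g=inb(420,545,140,270)&(Z>78)
    q=P[g][:,:2]; print(" grinder top",len(q),cv2.minEnclosingCircle(q.astype(np.float32)))
    gc=np.array(cv2.minEnclosingCircle(q.astype(np.float32))[0])
    for nm,lo,hi in (("green",40,85),("yellow",20,36),("red",0,8)):
        m=(g&(H[...,1]>110)&(H[...,0]>=lo)&(H[...,0]<=hi)).astype(np.uint8)
        k,l,s,ce=cv2.connectedComponentsWithStats(m)
        for i in range(1,k):
            if s[i,4]>=2:
                p=np.nanmedian(P[l==i],axis=0);d=p[:2]-gc
                print("  ",nm,s[i,4],ce[i].round(1),p.round(1),"r",np.hypot(*d).round(1),"ang",np.arctan2(d[1],d[0]).round(3))
c=viewer.read_camera("wrist");print(c["position"],c["orientation"],c["fx"])
E
```

```text
scene 409 carton rect ((527.4186401367188, -224.1575927734375), (177.6447296142578, 179.82437133789062), 74.95111083984375)
 flange circ ((534.2793579101562, -216.05235290527344), 41.83553695678711)
 handle 72 ((534.7892456054688, -215.4696044921875), (15.571467399597168, 51.75394058227539), 73.35686492919922) [ 541.24065563 -216.28948869   80.406765  ]
 grinder top 682 ((476.7399597167969, 209.7606201171875), 52.94416046142578)
   green 4 [375.5 216.5] [431.7 231.6  84.9] r 50.0 ang 2.691
   green 7 [371.  244.3] [518.5 191.9  85.4] r 45.5 ang -0.404
   yellow 6 [387.  222.5] [461.  255.7  87. ] r 48.5 ang 1.9
   yellow 9 [359. 238.] [491.9 166.4  84.8] r 45.9 ang -1.234
   red 6 [356.2 227.2] [456.3 168.4  87.6] r 46.1 ang -2.03
   red 5 [390.2 233.4] [498.3 253.2  86.6] r 48.5 ang 1.11
top 224 carton rect ((526.0506591796875, -224.668701171875), (179.29653930664062, 179.59181213378906), 74.69913482666016)
 flange circ ((530.8937377929688, -217.9598846435547), 41.052249908447266)
 handle 45 ((531.6555786132812, -216.0610809326172), (14.292780876159668, 52.08794021606445), 73.49796295166016) [ 530.73534351 -214.09617351   81.00182033]
 grinder top 553 ((473.9692077636719, 207.50242614746094), 51.95370101928711)
   green 4 [272.5 223.5] [515.8 188.4  88.4] r 46.0 ang -0.428
   green 4 [259.5 250.5] [431.3 228.2  83.2] r 47.4 ang 2.689
   yellow 5 [280.4 231.8] [489.  164.6  85.5] r 45.4 ang -1.234
   yellow 6 [251.5 242. ] [458.  253.7  84.8] r 48.9 ang 1.903
   red 5 [252.4 230.2] [495.4 252.4  85.7] r 49.8 ang 1.126
   red 6 [279.8 243.8] [452.2 164.9  83.3] r 47.8 ang -2.044
[ 329.03405991 -537.33318463  385.27651836] [ 2.86783649e+00  1.36795292e-04 -1.14206266e+00] 429.09378390064273
```

```bash
python3 -m inch '[[0,0,8.2,26.7,34.4,0,-1],[0,0,8.2,26.7,34.4,0,-1],[0,0,8.2,26.7,34.4,0,-1],[0,0,8.2,26.7,34.4,0,-1],[0,0,8.2,26.7,34.4,0,-1],[0,0,8.2,26.7,34.4,0,-1],[0,0,8.2,26.7,34.4,0,-1],[0,0,8.2,26.7,34.4,0,-1],[0,0,8.2,26.7,34.4,0,-1],[0,0,8.2,26.7,34.4,0,-1]]'
```

```text
t: 1.85
eef_pos: [527.3, -223.1, 214.8]
tcp_rot: [3.141, -0.0, 0.294]
ft_force: [0.5, -0.8, -0.3]
opening: 0.218
```

```bash
python3 -m inch '[[0,0,8.2,0,0,-4,-1],[0,0,8.2,0,0,-4,-1],[0,0,8.2,0,0,-4,-1],[0,0,8.2,0,0,-4,-1],[0,0,8.2,0,0,-4,-1],[0,0,8.2,0,0,-4,-1],[0,0,8.2,0,0,-10,-1],[0,0,0,0,0,-25,-1],[0,0,0,0,0,-25,-1],[0,0,0,0,0,-28,-1]]'
python3 - <<'E'
from h import *
c=viewer.read_camera("scene");save("s2.png",cv2.resize(c["color"][190:350,140:300],(640,640))[:600])
# flap angles from points in carton frame
P=cloud(c);a=np.deg2rad(-15.1);X=np.array([np.cos(a),np.sin(a)]);Y=np.array([-X[1],X[0]])
d=P[...,:2]-[526.7,-224.4];u=d@X;v=d@Y;z=P[...,2]
for s in (1,-1):
    m=(abs(u)<80)&(abs(u)>30)&(z>97)&(z<160)&(s*v>20)&(s*v<140)
    print(s,m.sum(),np.median(np.arctan2(z[m]-90,85.5-s*v[m])), np.percentile(s*v[m],[2,98]),z[m].max())
E
```

```text
t: 2.85
eef_pos: [526.6, -224.8, 102.2]
tcp_rot: [3.14, 0.0, 1.29]
ft_force: [-0.1, 0.3, 0.2]
opening: 0.006
1 505 0.9336698683221164 [45.68934657 85.17151639] 140.5428837193342
-1 199 0.889164423963319 [44.07754097 81.48322237] 139.13134846737603
```

```bash
python3 -m inch '[[0,0,0,3.1,11.6,0,-1],[0,0,0,3.1,11.6,0,-1],[0,0,0,3.1,11.6,0,-1],[0,0,0,3.1,11.6,0,-1],[0,0,0,3.1,11.6,0,-1],[0,0,0,3.1,11.6,0,-1],[0,0,0,3.1,11.6,0,-1],[0,0,0,0,0,0,-1]]'
cat > flap.py <<'E'
from h import *
c=viewer.read_camera("scene")
P=cloud(c);a=np.deg2rad(-15.1);X=np.array([np.cos(a),np.sin(a)]);Y=np.array([-X[1],X[0]])
d=P[...,:2]-[526.7,-224.4];u=d@X;v=d@Y;z=P[...,2]
for s in (1,-1):
    m=(abs(u)<80)&(abs(u)>30)&(z>100)&(z<160)&(s*v>20)&(s*v<140)
    if m.sum(): print(s,m.sum(),np.percentile(np.arctan2(z[m]-90,85.5-s*v[m]),[20,50,80]), np.percentile(s*v[m],[2,98]),z[m].max())
E
python3 flap.py
```

```text
t: 3.7
eef_pos: [548.3, -141.9, 102.7]
tcp_rot: [-3.141, -0.0, 1.291]
ft_force: [0.3, 0.9, -0.8]
opening: 0.005
1 120 [1.94975166 1.96298597 1.98951871] [ 91.01891499 110.97050979] 148.48922214583854
-1 340 [0.85757633 0.88354334 0.93991553] [43.75999515 79.05844494] 138.09116374575274
```

```bash
python3 -m inch '[[0,0,0,2.6,9.6,0,-1],[0,0,0,0,0,0,-1]]'; python3 flap.py
```

```text
t: 3.95
eef_pos: [550.7, -133.3, 102.6]
tcp_rot: [-3.141, -0.0, 1.29]
ft_force: [1.0, 0.1, 0.4]
opening: 0.004
1 303 [2.37788061 2.39851883 2.430759  ] [ 98.1908818 131.6511463] 134.91880143515414
-1 335 [0.85832327 0.88482418 0.93527422] [43.89509724 79.45587743] 138.64576623382186
```

```bash
python3 -m inch '[[0,0,0,-10.7,-39.6,0,-1],[0,0,0,-10.7,-39.6,0,-1],[0,0,0,-10.7,-39.6,0,-1],[0,0,0,-3.2,-12,0,-1],[0,0,0,-3.2,-12,0,-1],[0,0,0,-3.2,-12,0,-1],[0,0,0,-3.2,-12,0,-1],[0,0,0,-3.2,-12,0,-1],[0,0,0,0,0,0,-1]]'; python3 flap.py
```

```text
t: 4.9
eef_pos: [502.4, -313.7, 102.6]
tcp_rot: [3.141, 0.0, 1.289]
ft_force: [0.4, 0.5, -0.1]
opening: 0.007
1 423 [2.37845471 2.39929965 2.43188224] [ 97.11437196 131.51246061] 135.11429693413868
-1 365 [2.32541595 2.36894591 2.40541748] [ 93.34912512 128.07574193] 132.7917060462895
```

```bash
python3 -m inch '[[0,0,0,0,0,40,-0.1],[0,0,0,0,0,40,-0.1],[0,0,0,10,33,0,-0.1],[0,0,0,10,33,0,-0.1],[0,0,0,10,32,0,-0.1],[0,0,0,0,0,0,-0.1]]'
python3 - <<'E'
from est import *
c=viewer.read_camera("wrist");P=cloud(c);H=hsv(c);Z=P[...,2]
im=c["color"].copy()
red=((H[...,0]<8)|(H[...,0]>172))&(H[...,1]>120)
inb=(abs(P[...,0]-533)<70)&(abs(P[...,1]+216)<70)
f=P[inb&red&(Z>38)&(Z<56)][:,:2].astype(np.float32); print("flange",len(f),cv2.minEnclosingCircle(f))
h=P[inb&(Z>76)&(Z<95)]; print("handle",len(h),cv2.minAreaRect(h[:,:2].astype(np.float32)),np.median(h,axis=0))
w=P[inb&(Z>76)&(Z<95)&(H[...,1]<80)]; 
if len(w)>5: print("white",len(w),np.mean(w,axis=0),cv2.fitLine(w[:,:2].astype(np.float32),cv2.DIST_L2,0,.01,.01).ravel())
print(state()["eef_pos"],state()["tcp_rot"],c["position"],c["orientation"])
save("w3.png",im)
E
```

```text
t: 5.55
eef_pos: [533.3, -211.2, 182.9]
tcp_rot: [3.141, -0.0, 1.294]
ft_force: [-0.0, -0.4, 0.1]
opening: 0.43
flange 7642 ((532.0734252929688, -216.18505859375), 41.46993637084961)
handle 2679 ((576.9359130859375, -196.43399047851562), (102.12879180908203, 111.19477844238281), 60.7947998046875) [ 546.79091079 -211.08881503   82.8707965 ]
white 444 [ 531.62809185 -216.2949536    83.07678021] [ 9.6001518e-01 -2.7994788e-01  5.3162811e+02 -2.1629495e+02]
[ 532.9959648  -212.8255963   182.86712542] [3.14136274e+00 5.72938284e-05 1.29317154e+00] [ 460.44137125 -190.6964678   353.51849846] [ 2.86809938e+00 -5.38891882e-04  1.29445192e+00]
```

View pics/w3.png

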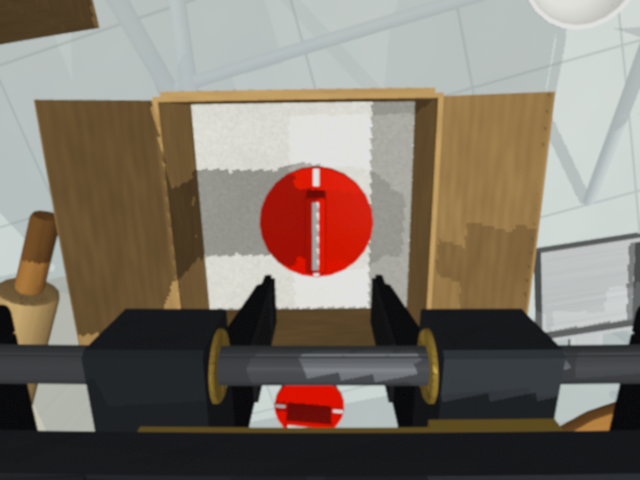

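```bash
python3 -m inch '[[0,0,-0.2,-0.3,-1.5,-40,-0.1],[0,0,0,0,0,-40,-0.1],[0,0,0,0,0,-30,-0.1],[0,0,0,0,0,-15,-0.1],[0,0,0,0,0,-6,-0.1],[0,0,0,0,0,0,-0.1],[0,0,0,0,0,0,-1],[0,0,0,0,0,0,-1],[0,0,0,0,0,0,-1],[0,0,0,0,0,0,-1]]'
python3 -m inch '[[0,0,0,0,0,0,-1],[0,0,0,0,0,0,-1],[0,0,0,0,0,3,-1],[0,0,0,0,0,3,-1]]'
```

```text
t: 6.6
eef_pos: [532.4, -216.3, 52.2]
tcp_rot: [3.141, 0.0, 1.287]
ft_force: [-0.1, 0.3, -0.7]
opening: 0.17
t: 7.0
eef_pos: [532.1, -216.1, 57.6]
tcp_rot: [-3.141, -0.0, 1.287]
ft_force: [-0.9, -0.3, -1.6]
opening: 0.145
```

```bash
python3 -m inch '[[0,0,0,0,0,15,-1],[0,0,0,0,0,40,-1],[0,0,0,0,0,40,-1],[0,0,0,0,0,40,-1],[0,0,0,0,0,0,-1]]'
python3 -m inch '[[0,0,-1,1.8,20,0,-1],[0,0,-1,1.8,40,0,-1],[0,0,-1,1.8,45,0,-1],[0,0,-1,1.8,45,0,-1],[0,0,-1,1.8,45,0,-1],[0,0,-1,1.8,45,0,-1],[0,0,-1,1.8,45,0,-1],[0,0,-1,1.8,45,0,-1],[0,0,-0.7,1.8,45,0,-1],[0,0,0,0,30,0,-1]]'
python3 -m inch '[[0,0,0,0,0,0,-1],[0,0,0,0,0,0,-1],[0,0,0,0,0,0,-1]]'
python3 - <<'E'
from est import *
c=viewer.read_camera("wrist");P=cloud(c);H=hsv(c);Z=P[...,2]
save("w4.png",c["color"]);np.save("w4P.npy",P)
print(state()["eef_pos"],state()["tcp_rot"],state()["opening"],c["position"])
g=(np.hypot(P[...,0]-475,P[...,1]-210.5)<60)&(abs(Z-85)<8)
pts={}
for nm,lo,hi in (("green",40,85),("yellow",20,36),("red",0,8)):
    m=(g&(H[...,1]>110)&(H[...,2]>60)&(H[...,0]>=lo)&(H[...,0]<=hi)).astype(np.uint8)
    k,l,s,ce=cv2.connectedComponentsWithStats(m)
    L=[(s[i,4],ce[i].round(1),np.nanmean(P[l==i],axis=0).round(1)) for i in range(1,k) if s[i,4]>=8]
    L.sort(key=lambda t:-t[0]); 
    for t in L[:3]: print(nm,*t)
    if len(L)>1:
        a,b=L[0][2],L[1][2]; d=(b-a)[:2]; print("  mid",(a+b)/2,"ang",np.rad2deg(np.arctan2(d[1],d[0])),np.hypot(*d))
w=P[g&(H[...,1]<50)&(H[...,2]>150)]
print("lip",len(w),np.median(w[:,2]) if len(w) else 0)
E
```

```text
t: 7.5
eef_pos: [533.8, -217.0, 197.8]
tcp_rot: [3.134, 0.002, 1.287]
ft_force: [0.9, -1.0, -1.1]
opening: 0.142
t: 8.5
eef_pos: [547.8, 191.5, 191.8]
tcp_rot: [-3.141, 0.0, 1.136]
ft_force: [0.8, -0.4, -1.1]
opening: 0.144
t: 8.8
eef_pos: [548.2, 188.0, 192.2]
tcp_rot: [-3.141, 0.001, 1.134]
ft_force: [-0.0, -0.3, -1.0]
opening: 0.146
[548.39830137 187.73175584 192.38097287] [-3.14120065e+00  3.86709739e-04  1.13346837e+00] 0.14788444728067848 [479.84978857 219.95200902 362.87957071]
green 145 [303.8  33.1] [431.5 229.7  86.7]
green 111 [306.6 191.1] [517.7 190.4  86.8]
  mid [474.6  210.05  86.75] ang -24.509023777835104 94.73610716089196
yellow 159 [360.6  58.4] [458.7 254.6  86.8]
yellow 131 [253.2 169.3] [490.5 165.4  86.6]
  mid [474.6 210.   86.7] ang -70.37873498348424 94.69889122898958
red 139 [229. 114.] [453.7 167.6  86.7]
red 136 [381.4 117.3] [495.5 252.6  86.7]
  mid [474.6 210.1  86.7] ang 63.81366895089606 94.72190876455142
lip 3655 85.52032261772706
```

View pics/w4.png

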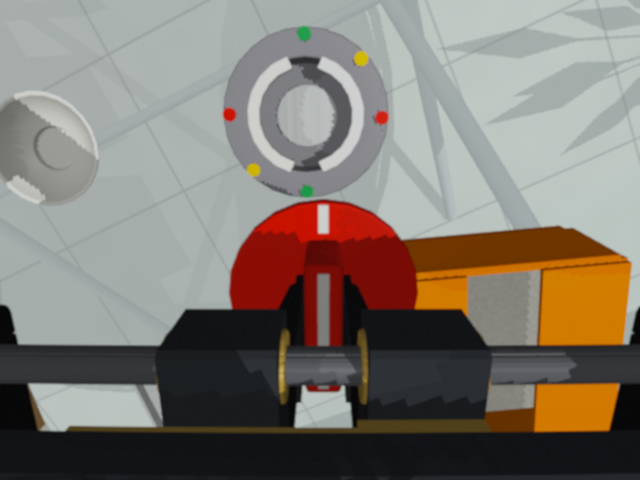

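The grinder is at px (305,112), its dots read cleanly, and the lid is held below it. I'll measure the lid in this same picture so that camera error cancels.

```bash
python3 - <<'E'
from est import *
from scipy.optimize import least_squares
P=np.load("w4P.npy");H=cv2.cvtColor(cv2.imread("pics/w4.png"),cv2.COLOR_BGR2HSV);Z=P[...,2]
near=np.hypot(P[...,0]-548,P[...,1]-188)<60
red=((H[...,0]<8)|(H[...,0]>172))&(H[...,1]>120)&near
f=P[red&(Z>175-10)&(Z<205)];print(len(f),np.percentile(f[:,2],[5,50,95]))
zf=np.percentile(f[:,2],50)
m=red&(abs(Z-zf)<4)
# outer edge: farthest per angle
q=P[m][:,:2];
def circ(q,c0):
    a=np.arctan2(q[:,1]-c0[1],q[:,0]-c0[0]);r=np.hypot(*(q-c0).T);b=np.round(a/np.deg2rad(4)).astype(int)
    e=np.array([q[b==k][np.argmax(r[b==k])] for k in np.unique(b)]); e=e[np.hypot(*(e-c0).T)>37]
    s=least_squares(lambda p:np.hypot(e[:,0]-p[0],e[:,1]-p[1])-42,c0,loss="soft_l1");return s.x,len(e),np.abs(s.fun).mean()
print("flange centre",circ(q,np.array([548.,188.])))
wh=near&(H[...,1]<90)&(H[...,2]>130)&(Z>zf-5)&(Z<zf+45)
w=P[wh]; v,u=np.nonzero(wh); k=(abs(u-323)<14)&(v<345); w=w[k]
for lo,hi in ((zf-4,zf+6),(zf+25,zf+42)):
    p=w[(w[:,2]>lo)&(w[:,2]<hi)]
    if len(p)>5:
        l=cv2.fitLine(p[:,:2].astype(np.float32),cv2.DIST_L2,0,.01,.01).ravel();print(len(p),p.mean(0),np.rad2deg(np.arctan2(l[1],l[0])))
E
```

```text
13011 [187.51041771 188.66017414 189.94873802]
flange centre (array([548.74247601, 187.83596768]), 52, np.float64(0.4814208119554657))
315 [517.05656228 202.51193766 189.29244827] -25.092045
```

```bash
python3 -m inch '[[0,0,0.4,-37,11.1,0,-1],[0,0,0,-37.1,11.1,0,-1],[0,0,0,0,0,-30,-1],[0,0,0,0,0,-30,-1],[0,0,0,0,0,-12,-1],[0,0,0,0,0,0,-1],[0,0,0,0,0,0,-1]]'
python3 -m inch '[[0,0,0,0,0,-3,-1],[0,0,0,0,0,-3,-1],[0,0,0,0,0,-3,-1],[0,0,0,0,0,-1,-1],[0,0,0,0,0,0,-1]]'
```

```text
t: 9.55
eef_pos: [475.0, 210.7, 121.3]
tcp_rot: [3.141, -0.0, 1.141]
ft_force: [0.6, -0.4, -1.3]
opening: 0.147
t: 10.05
eef_pos: [474.2, 211.0, 110.6]
tcp_rot: [-3.141, 0.0, 1.142]
ft_force: [0.4, 1.0, -1.1]
opening: 0.143
```

```bash
python3 -m inch '[[0,0,0,0,0,-3,-1],[0,0,0,0,0,-3,-1],[0,0,0,0,0,-2,-1],[0,0,0,0,0,0,-1]]'
python3 -m inch '[[0,0,0,0,0,-2,-1],[0,0,0,0,0,-1.5,-1],[0,0,0,0,0,-1,-1],[0,0,0,0,0,0,-1],[0,0,0,0,0,0,-1]]'
```

```text
t: 10.45
eef_pos: [474.2, 211.0, 102.3]
tcp_rot: [-3.141, 0.0, 1.142]
ft_force: [0.3, -0.1, -1.2]
opening: 0.141
t: 10.95
eef_pos: [474.3, 211.0, 98.2]
tcp_rot: [3.142, -0.0, 1.142]
ft_force: [-0.5, 0.0, -1.2]
opening: 0.148
```

```bash
python3 -m inch '[[0,0,0,0,0,-0.7,-1],[0,0,0,0,0,-0.6,-1],[0,0,0,0,0,0,-1],[0,0,0,0,0,0,-1]]'
python3 -m inch '[[0,0,0,0,0,-0.5,-1],[0,0,0,0,0,0,-1],[0,0,0,0,0,0,-1]]'
```

```text
t: 11.35
eef_pos: [474.4, 211.0, 97.1]
tcp_rot: [3.141, -0.0, 1.142]
ft_force: [-2.0, -1.2, 3.7]
opening: 0.145
t: 11.65
eef_pos: [474.4, 211.0, 97.1]
tcp_rot: [3.141, -0.001, 1.142]
ft_force: [-2.7, -0.9, 11.8]
opening: 0.146
```

```bash
python3 -m inch '[[0,0,0,0,0,0.6,-1],[0,0,0,0,0,0,-1],[0,0,-2,0,0,0,-1],[0,0,-4,0,0,0,-1],[0,0,-4,0,0,0,-1],[0,0,-4,0,0,0,-1],[0,0,0,0,0,0,-1]]'
python3 -c "
from h import *;s=state();print(s['tcp_rot'],s['ft_force'],s['moment'],s['eef_pos'])"
```

```text
t: 12.35
eef_pos: [474.6, 211.0, 97.1]
tcp_rot: [3.141, -0.0, 0.896]
ft_force: [0.4, -1.5, 4.8]
opening: 0.147
[ 3.14116813e+00 -4.32626325e-04  8.96315975e-01] [ 0.35171973 -1.51463884  4.75173755] [-0.15157298 -0.12685317 -0.09874803] [474.56362685 210.9931701   97.09765032]
```

```bash
python3 -m inch '[[0,0,-4,0,0,0,-1],[0,0,-4,0,0,0,-1],[0,0,-4,0,0,0,-1],[0,0,-4,0,0,0,-1],[0,0,-4,0,0,0,-1],[0,0,-4,0,0,0,-1],[0,0,-3,0,0,0,-1],[0,0,0,0,0,0,-1],[0,0,0,0,0,0,-1]]'
python3 - <<'E'
from est import *
s=state();print(s['tcp_rot'],s['ft_force'],s['moment'],s['eef_pos'])
c=viewer.read_camera("wrist");save("w5.png",c["color"])
E
```

```text
t: 13.25
eef_pos: [474.2, 210.8, 97.1]
tcp_rot: [3.141, 0.0, 0.428]
ft_force: [-1.6, -4.0, 6.6]
opening: 0.145
[3.14132230e+00 3.58294715e-04 4.28417615e-01] [-1.6042161  -4.01482404  6.60024134] [-0.52990081  0.14789775 -0.00320064] [474.16853134 210.75630087  97.09917537]
```

View pics/w5.png

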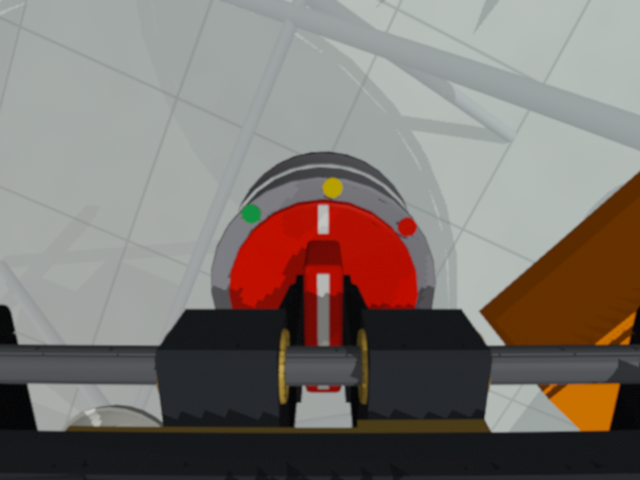

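The white line (px 323,218) sits a few degrees short of the yellow dot (333,188), and the flange is seated. About 5° remain.

```bash
python3 -m inch '[[0,0,-3,0,0,0,-1],[0,0,-2,0,0,0,-1],[0,0,0,0,0,0,-1],[0,0,0,0,0,0,-1]]'
python3 - <<'E'
from est import *
s=state();print(s['tcp_rot'],s['ft_force'],s['moment'])
c=viewer.read_camera("wrist");save("w6.png",c["color"]);P=cloud(c);H=hsv(c);Z=P[...,2];cen=np.array([474.6,210.05])
near=np.hypot(P[...,0]-474.6,P[...,1]-210)
v,u=np.mgrid[0:480,0:640]
q={}
for nm,m in (("yellow",(H[...,0]>=20)&(H[...,0]<=36)&(H[...,1]>110)&(near<56)&(near>40)&(abs(Z-85)<8)),
    ("line",(H[...,1]<90)&(H[...,2]>130)&(near<42)&(abs(u-323)<20)&(abs(Z-93)<7)&(v<240)),
    ("flange",((H[...,0]<8)|(H[...,0]>172))&(H[...,1]>120)&(near<50)&(abs(Z-93)<4))):
    q[nm]=P[m];print(nm,m.sum(),np.nanmean(P[m],axis=0),u[m].mean(),v[m].mean())
for z in ("yellow","line"):
    d=np.nanmean(q[z],axis=0)[:2]-cen;print(z,np.rad2deg(np.arctan2(d[1],d[0])))
l=cv2.fitLine(q["line"][:,:2].astype(np.float32),cv2.DIST_L2,0,.01,.01).ravel();print("line dir",np.rad2deg(np.arctan2(l[1],l[0])))
f=q["flange"];print("flange z",np.median(f[:,2]))
for n in ("scene","top"):
    c=viewer.read_camera(n);P=cloud(c);H=hsv(c)
    near=np.hypot(P[...,0]-475,P[...,1]-210)
    m=(near<58)&(near>40)&(H[...,0]>=20)&(H[...,0]<=36)&(H[...,1]>110)&(abs(P[...,2]-86)<8)
    print(n,m.sum())
E
```

```text
t: 13.7
eef_pos: [474.1, 210.8, 97.1]
tcp_rot: [3.141, 0.0, 0.341]
ft_force: [-2.5, -4.0, 6.6]
opening: 0.15
[3.14130908e+00 4.47768149e-04 3.41250634e-01] [-2.494262   -4.04620351  6.59781535] [-0.48816206  0.22416403  0.08661806]
yellow 324 [458.63258372 254.8507622   86.64470232] 322.66358024691357 186.96913580246914
line 287 [462.65905892 243.3706699   94.10730539] 322.50174216027875 218.8885017421603
flange 12748 [468.50634826 227.39094178  93.46732431] 322.85982114841545 256.796752431754
yellow 109.61654922486746
line 109.71587071791625
line dir -70.57031
flange z 93.49737996497433
scene 9
top 0
```

View pics/w6.png

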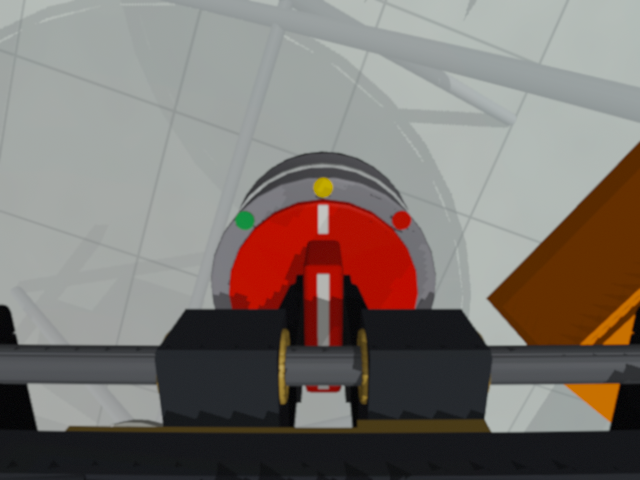

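The white line (px 322.5,219) is aligned with the yellow dot (322.7,187) to about 0.1°. I'll hold for a moment, recheck the flaps and neighbours, then hand in.

```bash
python3 -m inch '[[0,0,0,0,0,0,-1],[0,0,0,0,0,0,-1],[0,0,0,0,0,0,-1],[0,0,0,0,0,0,-1],[0,0,0,0,0,0,-1],[0,0,0,0,0,0,-1]]' && python3 flap.py && python3 - <<'E'
from h import *
c=viewer.read_camera("scene");P=cloud(c)
for k in ("sauce_dish","ladle_rest","canister"):
    for r in regions_of(k,"scene")[:1]:
        q=P[r["pixels"]];q=q[~np.isnan(q[:,0])];print(k,round(r["score"],2),np.round(np.percentile(q,[2,50,98],axis=0)).astype(int).tolist())
s=state();print(s["tcp_rot"],s["opening"]);ticket.job_done()
E
```

```text
t: 14.45
eef_pos: [474.1, 210.8, 97.1]
tcp_rot: [3.141, 0.0, 0.341]
ft_force: [-1.9, -3.2, 7.0]
opening: 0.144
1 412 [2.37734935 2.39932272 2.42843769] [ 97.76503547 131.67132308] 133.76973271968018
-1 650 [2.31763536 2.36411108 2.40385191] [ 94.10331662 128.33821432] 134.5374340087443
sauce_dish 0.98 [[369, -29, 2], [401, 11, 14], [446, 50, 26]]
ladle_rest 0.87 [[620, -49, -1], [670, -8, 3], [737, 39, 15]]
canister 0.63 [[473, 504, 1], [538, 531, 111], [566, 596, 136]]
[3.14134150e+00 4.65459154e-04 3.41266337e-01] 0.1442346747912712
the job is handed in; nothing more can be done
```

The job is done and handed in at about 14.5 s. I opened both carton flaps, took out the 84 mm lid and seated it in the grinder with its tabs in the green slots. I then turned it about 46° clockwise to yellow, and the arm is still gripping and holding it there.

Last checks:
- **Flaps:** both lean well past upright, reading about 2.40 and 2.36 rad.
- **Lid height:** the flange top reads 93.5 mm against 93 mm expected when seated. The cameras showed a 0.5 to 1.5 mm height bias elsewhere, so I take that as seated.
- **Handle angle:** the handle line is within about 0.1° of the yellow dot as seen from the grinder's axis (0.2° by the line's own direction). The yaw held steady for the last 0.75 s.
- **Spring and lock:** I had no direct spring-ring reading. I never commanded a turn past yellow, so the lid should not have reached the lock click.
- **Neighbours:** the sauce dish, ladle rest and canister read the same as at the start, within the measurement noise.
- **Force:** the highest pressing force seen was about 12 N. No check failed. The camera calibrations disagreed by 2 to 3 mm, so I aligned the lid and socket within one wrist-camera picture.

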